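Seat the keyed hub on the sander spindle

TASK

Pick up the keyed aluminium hub, slip it tab end up over the upright spindle of the green stand, and turn it gently under light pressure until its inner tab drops into the spindle's keyway and the hub sits fully home, flat on the steel flange; then let go. You do not know exactly which way the keyway points, so feel for it: never force the hub, down or round, before it is home, and leave the glue bottle, the wax tin and the tape roll alone.

Things in the scene. Friction and masses are not known exactly. Their poses are not given: they have to be found in the camera images.
- keyed_hub: loose aluminium hub, 36 mm high, about 0.16 kg, standing flange down; goes on the same way up. Origin: centre of its underside, z up. Flange 64 mm diameter, lowest 8 mm. Above it a boss 53 mm diameter with two flats, 26 mm long and 46 mm apart, facing its +y and -y: grip there. Through bore 35.2 mm diameter, 2 mm chamfer below.
- hub_tab (a point): middle of the underside of the hub's one brass inner tab, 24 mm above the hub's underside and 15 mm from its axis on its -x side; axes as the hub's. The tab is 8 mm wide, juts into the bore to 12 mm from the axis and fills only the upper part of the bore, 24 to 36 mm up. A small red mark on top of the boss lies beside it.
- spindle_stand: green cast stand bolted to the bench, base 120 x 120 x 14 mm, round bearing housing to 39 mm high. Origin: centre of its underside on the bench, on the spindle's axis; z up; its yaw varies. It does not move.
- seat (a point): centre, on the upright spindle axis, of the top face of the dark steel flange (66 mm diameter) on which the hub must sit; 48 mm above the bench; axes as the stand's. From it the spindle rises 34 mm in diameter for 36 mm to a shoulder. With its tab out of line the hub stops with its underside 12 mm above this face; in line it drops those 12 mm.
- shoulder (a point): centre of the spindle's shoulder, 36 mm above the seat; axes as the stand's. The 34 mm part below has a 1.5 mm chamfer; a threaded end, 20 mm diameter, rises 18 mm above. One keyway, 9.6 mm wide, open at the shoulder, runs the whole 34 mm part down to the core. It faces the stand's -x, turned by an unknown angle up to 0.7 rad either way. The spindle is braked and stays still.
- glue_bottle: white glue bottle with a red nozzle, 65 mm diameter, 184 mm tall, loose, about 15 cm behind the spindle. Origin: centre of its underside. Leave alone.
- wax_tin: round brown tin, 67 mm diameter, 36 mm high, loose, about 15 cm to the left of the spindle. Origin: centre of its underside. Leave alone.
- tape_roll: roll of yellow masking tape lying flat, 83 mm diameter, 19 mm high, loose, about 17 cm from the spindle on the robot's side. Origin: centre of its underside. Leave alone.
Mind the look-alikes: they are no part of the job. Of the things that look like the spindle_stand, the largest one is meant.

How it is judged (in metres and radians):
At the end, for the whole second after the job is handed in: the hub stands upright (within 3 degrees) on the spindle, its axis within 3 mm of the spindle's and its underside within 2 mm of the flange's face (so its tab is in the keyway), released and at rest (z of keyed_hub in the frame of seat between -0.002 and 0.002 m and horizontal distance between keyed_hub and seat below 0.003 m and angle between keyed_hub's own z axis and vertical below 0.05 rad and linear speed of keyed_hub below 0.01 m/s); the robot touches nothing.
It fails at once if the hub is pressed against the spindle or stand with more than 50 N while it is not yet home (more than 4 mm above the flange) (contact force between keyed_hub and spindle_stand above 50 N and z of keyed_hub in the frame of seat above 0.004 m).
It fails at once if the glue bottle is moved more than 2 cm or tipped (distance of glue_bottle from where it was at the start of the episode above 0.02 m or angle between glue_bottle's own z axis and vertical above 0.3 rad).
It fails at once if the wax tin is moved more than 2 cm (distance of wax_tin from where it was at the start of the episode above 0.02 m).
It fails at once if the tape roll is moved more than 2 cm (distance of tape_roll from where it was at the start of the episode above 0.02 m).
It also fails if it takes over 72 s, if anything falls off the work surface, if the arm or the gripper's body presses on something with over 40 N, if the wrist force passes 120 N, or if a joint passes its speed limit or range.

ROBOT

A 7-joint arm with a two-finger parallel gripper is mounted at the origin on a cart in front of the work surface, level with it; the furniture and walls round the work are solid. World frame = base frame: x ahead of the robot, y to its left, z up, the work surface at z = 0. Lengths are in m, angles in degrees, forces in N, time in s.
With the tool pointing down it reaches from about 0.4 to 0.75 m from the base axis. Payload 19.5 kg.
Tool frame: the origin (TCP) lies midway between the tips of the shut fingers; the grasp point (between the pads) lies 19 mm behind it; z points along the fingers, y is the line along which they close (so a half turn about z gives the same grasp; the last joint's range is limited). The gripper opens to 85 mm and grips with 20 to 120 N. Pads are 22 mm wide; open, the fingers measure 114 mm over their backs; the gripper's body (76 mm by 85 mm) begins 54 mm behind the grasp point. The pads swing forward as they close: fully open they stand 13 mm farther back than shut.
Start: joints at [-66.904, 40.479, -1.581, 85.061, 1.261, 54.483, -4.326], TCP at [0.247, 0.519, 0.231] pointing down, gripper open.
Joint ranges: [-155.06, 155.06], [-18.47, 123.98], [-90, 86.84], [0, 140.48], [-83.41, 263.41], [0, 116], [-161.91, 161.91]. Speed limits (degrees/s): [108.29, 108.29, 147.25, 147.25, 172.46, 172.46, 172.46].

INTERFACE

Orientations are given as a 3x3 rotation matrix whose columns are the frame's x, y, z axes.
In Python, from plant import * gives the robot as it stands. The module is installed in compiled form; this text tells all that it offers.
- The arm moves only by the tool apply_moves, never from a script. Its argument "targets" is a list of rows, each an object with "jaw": the opening in per cent of the stroke, from 0 (shut) to 100 (fully open); "slide": the shift along the tool's x, y, z in cm, a list of three; "yaw": the turn about the tool's z in degrees. A call has 1 to 10 rows; each row is the pose to reach, as a shift and turn from the pose commanded when the call began, along the tool's axes at that moment; what a row does not reach only later rows make up. A row lasts 1/8 s, in which the tool goes at most 62.5 mm and 10.7 degrees, less where a joint would pass 70% of its speed; a pose out of reach is approached as far as the arm can. A call with a gripper value outside its range is refused whole. The fingers move at their own pace and stop on an object; the grip force is fixed at half the most. Time passes only in rows, so rows that repeat a pose let the fingers close. It gives the time, the measured TCP pose, the force, the opening and the grip force at its end, in the units of the state.
- get_state(): the state, without advancing time (a new reading comes with each control period).
- snapshot(name): name is "side" or "top" or "wrist"; returns a dict with "pixels" (400x640x3 uint8, red, green, blue), "fx", "fy", "cx", "cy" (pixels), "cam_to_world" (4x4, takes a point from camera to world coordinates); the wrist camera has in their place "mount" (4x4, takes a point from camera to tool coordinates, whose origin is the TCP and whose axes are the flange's). Camera axes: x right, y up, looking along -z (the intrinsics and any distortion apply to the point x, -y, -z); pixel columns grow to the right and rows downward; lengths in m; the calibration is good to about 2 mm. A picture is of the moment at which its call begins: read the wrist's pose just before it. There is no depth.
- sign_off(): hands the job in; it is judged then, once.
Trained networks look in the newest picture that a camera, given by its name, has taken for a name from the list of things; names that differ only in an ending like _2 or _b are one class to them, and where a whole thing is asked for, a point or a joint stands for the part that bears it (a point fixed in the world has none). Each returns a list of dicts, best first, with "score" (0 to 1); they miss things now and then, are a little off and sometimes report something else, mostly with a low value. They report only what shows in the picture. A call takes as long as a camera call. They do not tell look-alikes from the thing itself.
- recognise(camera, query): "xyz" ([x, y, z] in m, in world coordinates, good to about 4 mm: the middle of the surface that is visible of it).
- landmark_of(camera, query): "xyz" ([x, y, z] in m, in world coordinates, good to about 4 mm: a listed point, or the origin of a listed thing).
The state is a dict: "time": time; "q": joint angles; "qd": joint speeds; "tau": joint torques, N m; "ee_pos": TCP position; "orientation": TCP orientation; "force": force on the tool from outside, world axes, zero at the start; "ft_torque": the same for the moment, N m; "width": finger opening in m; "grasp_force": force on a finger pad.
Only numpy, scipy, OpenCV 4.12 (cv2) and the standard library are available. Lean on these libraries where they do the work, as an engineer would, in place of code of your own. Each camera call takes 0.05 s, during which the arm holds its last target. There are 200 camera calls.

## Working session

There is one attempt and no reset: what is moved stays moved. The work goes in short steps, Python scripts to look and compute and a tool call to move; the robot and the scene stay as the last step left them, time stands still between calls to the robot, and variables do not carry over. Pictures are saved under pics/ and viewed, at most 10 in all, crops included, and the job is handed in when it is done.

Besides the shell and the picture viewer there is one more tool, called after "Call:" by a JSON object that holds its "method" and its "body". apply_moves: Moves the arm, as the interface text tells. Its arguments: {"type":"object","properties":{"targets":{"type":"array","items":{"type":"object","properties":{"jaw":{"type":"number"},"slide":{"type":"array","items":{"type":"number"}},"yaw":{"type":"number"}}}}},"required":["targets"]}

```bash
mkdir -p pics
cat > h.py <<'E'
from plant import *
import numpy as np, cv2
def save(cam,n):
    s=snapshot(cam); cv2.imwrite('pics/'+n,s['pixels'][:,:,::-1]); return s
def pix(s,p,T=None):
    T=np.array(s['cam_to_world']) if T is None else T
    c=np.linalg.inv(T)@np.r_[p,1]; return np.round([s['cx']+s['fx']*c[0]/-c[2], s['cy']+s['fy']*-c[1]/-c[2]],1)
def ray(s,u,v,z,T=None):
    T=np.array(s['cam_to_world']) if T is None else T
    d=T[:3,:3]@np.array([(u-s['cx'])/s['fx'],-(v-s['cy'])/s['fy'],-1]); o=T[:3,3]
    return o+d*(z-o[2])/d[2]
E
python3 - <<'E'
from h import *
st=get_state(); print(st)
for c in ['top','side']:
    s=save(c,c+'1.png'); print(c,s.keys(),s['fx'],s['cx'],s['cy'],np.round(s['cam_to_world'],3).tolist())
    for q in ['keyed_hub','hub_tab','seat','shoulder','spindle_stand','glue_bottle','wax_tin','tape_roll']:
        print(q,[(round(r['score'],2),np.round(r['xyz'],3).tolist(),pix(s,r['xyz']).tolist()) for r in landmark_of(c,q)])
E
```

```text
{'time': 0.0, 'q': array([-66.90496056,  40.51305326,  -1.58280629,  85.08281395,
         1.25824231,  54.48356321,  -4.32710993]), 'qd': array([-0.04484281, -0.00328989,  0.09704094,  0.00072837,  0.03623692,
       -0.03663362,  0.01406587]), 'tau': array([-7.77746891e-05, -8.83219457e+01,  1.23454683e+00, -2.36171454e+01,
        1.69008365e-02,  6.58928300e-03,  5.36526557e-05]), 'ee_pos': array([0.24727802, 0.51882576, 0.23084264]), 'orientation': array([[-9.02686468e-01,  4.30298640e-01, -4.69323967e-04],
       [ 4.30298896e-01,  9.02685937e-01, -9.79271417e-04],
       [ 2.27298648e-06, -1.08592464e-03, -9.99999410e-01]]), 'force': array([ 0.33746435, -0.18711577,  0.00644115]), 'ft_torque': array([-0.02225452,  0.00637526, -0.02026663]), 'grasp_force': 0.0, 'width': 0.085493982537011}
top dict_keys(['pixels', 'fx', 'fy', 'cx', 'cy', 'cam_to_world']) 491.58909200560004 321.1348994788625 199.78171274123616 [[0.019, 0.996, -0.091, 0.413], [-1.0, 0.019, -0.001, 0.026], [0.001, 0.091, 0.996, 1.471], [0.0, 0.0, 0.0, 1.0]]
keyed_hub [(0.65, [0.514, -0.167, 0.002], [385.7, 211.9])]
[... 972 characters left out ...]
024], [367.9, 253.2]), (0.35, [0.341, 0.08, -0.004], [254.7, 248.2])]
seat [(0.9, [0.369, -0.082, 0.032], [306.9, 264.6]), (0.71, [0.522, 0.082, 0.048], [300.4, 198.0]), (0.55, [0.586, -0.298, 0.034], [431.6, 257.5])]
shoulder [(0.91, [0.512, 0.085, 0.084], [296.9, 189.6]), (0.75, [0.37, -0.085, 0.062], [307.6, 256.8]), (0.69, [0.586, -0.299, 0.064], [433.7, 249.2])]
spindle_stand [(0.92, [0.517, 0.084, -0.003], [299.5, 212.0]), (0.68, [0.588, -0.299, 0.001], [430.3, 265.6]), (0.67, [0.368, -0.082, 0.003], [307.0, 272.4])]
glue_bottle [(0.75, [0.649, 0.174, -0.0], [307.8, 175.5])]
wax_tin [(0.83, [0.47, 0.236, -0.002], [250.8, 196.6])]
tape_roll [(0.78, [0.342, 0.08, 0.004], [254.9, 245.9])]
```

Run:
```python
import cv2,numpy as np
a=cv2.imread('pics/side1.png')[150:300,220:460]; b=cv2.imread('pics/top1.png')[150:300,230:470]
cv2.imwrite('pics/c1.png',cv2.resize(np.vstack([a,b]),None,fx=2,fy=2,interpolation=cv2.INTER_CUBIC)[:600])
```

```text
(no output)
```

View pics/c1.png

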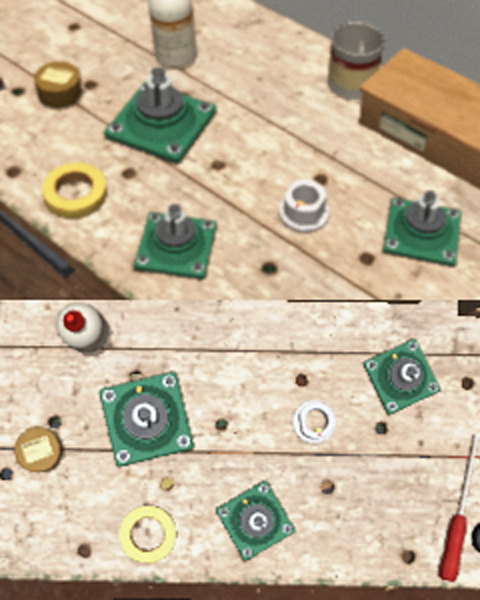

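Call:
{"method": "apply_moves", "body": {"targets": [{"slide": [-4.5, -3.5, -2], "yaw": 0, "jaw": 100}, {"slide": [-9, -7, -4], "yaw": 0, "jaw": 100}, {"slide": [-13.5, -10.5, -4], "yaw": 0, "jaw": 100}, {"slide": [-18, -14, -4], "yaw": 0, "jaw": 100}, {"slide": [-22.5, -17.5, -4], "yaw": 0, "jaw": 100}, {"slide": [-27, -21, -4], "yaw": 0, "jaw": 100}, {"slide": [-31, -24, -4], "yaw": 0, "jaw": 100}, {"slide": [-35, -27, -4], "yaw": 0, "jaw": 100}, {"slide": [-39, -30, -4], "yaw": 0, "jaw": 100}, {"slide": [-39, -30, -4], "yaw": 0, "jaw": 100}]}}

```text
time: 2.15
ee_pos: [0.4714, 0.0771, 0.2712]
orientation: [[-0.9, 0.435, 0.0], [0.435, 0.9, -0.001], [-0.001, -0.001, -1.0]]
force: [-0.3, 0.7, 0.2]
width: 0.0855
grasp_force: 0.0
```

```bash
cat >> h.py <<'E'
def wT(s):
    st=get_state(); T=np.eye(4); T[:3,:3]=st['orientation']; T[:3,3]=st['ee_pos']; return T@np.array(s['mount'])
def wlook(n,qs):
    st=get_state(); T=np.eye(4); T[:3,:3]=st['orientation']; T[:3,3]=st['ee_pos']
    s=save('wrist',n); T=T@np.array(s['mount']); print(st['time'],st['ee_pos'].round(4),st['orientation'][:,0].round(3),st['force'].round(2),'cam',T[:3,3].round(3))
    for q in qs: print(q,[(round(r['score'],2),np.round(r['xyz'],4).tolist(),pix(s,r['xyz'],T).tolist()) for r in landmark_of('wrist',q)])
    return s,T
E
python3 - <<'E'
from h import *
s,T=wlook('w1.png',['seat','shoulder','spindle_stand','keyed_hub','hub_tab'])
print(np.round(s['mount'],3).tolist(),s['fx'],s['cx'],s['cy'],T.round(4).tolist())
E
```

```text
2.15 [0.4714 0.0771 0.2712] [-0.9    0.435 -0.001] [-0.33  0.7   0.15] cam [0.411 0.108 0.414]
seat [(0.77, [0.5157, 0.0813, 0.0479], [337.7, 202.6]), (0.65, [0.3674, -0.0812, 0.0358], [162.1, 149.4]), (0.28, [0.646, 0.177, -0.0051], [433.8, 242.9])]
shoulder [(0.96, [0.5145, 0.0807, 0.0865], [338.7, 211.7]), (0.56, [0.3688, -0.0804, 0.0622], [151.9, 152.9])]
spindle_stand [(0.88, [0.5191, 0.083, -0.003], [337.8, 194.0]), (0.85, [0.3691, -0.0833, -0.0042], [176.1, 147.8])]
keyed_hub [(0.8, [0.5205, -0.1654, -0.0004], [183.9, 266.8])]
hub_tab [(0.96, [0.5022, -0.1702, 0.0232], [166.6, 265.5])]
[[0.001, 0.963, 0.268, 0.068], [1.0, -0.0, -0.001, 0.001], [-0.001, 0.268, -0.963, -0.143], [0.0, 0.0, 0.0, 1.0]] 313.5183333252468 319.80312175199987 199.77534077348284 [[0.4345, -0.8675, -0.2422, 0.411], [0.9007, 0.4185, 0.1168, 0.1077], [0.0, -0.2689, 0.9632, 0.414], [0.0, 0.0, 0.0, 1.0]]
```

View pics/w1.png

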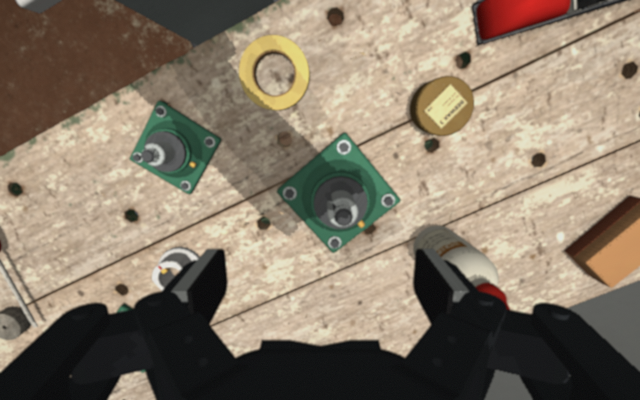

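Run:
```python
import cv2,numpy as np
a=cv2.imread('pics/w1.png')[160:240,300:380]; b=cv2.imread('pics/w1.png')[235:305,145:225]
f=lambda x,g:cv2.resize(np.clip(x*g,0,255).astype('uint8'),(400,400),interpolation=cv2.INTER_CUBIC)
cv2.imwrite('pics/c2.png',np.hstack([f(a,2.0),f(b[:,:],1.0)]))
```

```text
(no output)
```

View pics/c2.png

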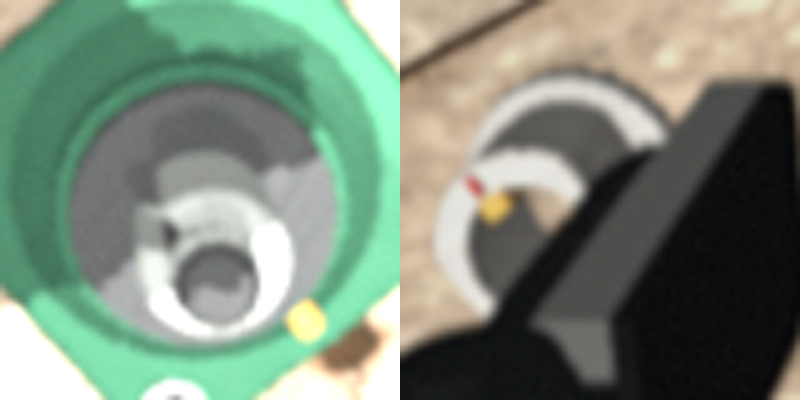

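Call:
{"method": "apply_moves", "body": {"targets": [{"slide": [-2, 1, 4], "yaw": 0, "jaw": 100}, {"slide": [-4, 2, 8.5], "yaw": 0, "jaw": 100}, {"slide": [-5, 2.5, 13], "yaw": 0, "jaw": 100}, {"slide": [-5, 2.5, 13], "yaw": 0, "jaw": 100}, {"slide": [-5, 2.5, 13], "yaw": 0, "jaw": 100}]}}

```text
time: 3.08
ee_pos: [0.5263, 0.0819, 0.1429]
orientation: [[-0.903, 0.43, 0.001], [0.43, 0.903, 0.0], [-0.001, 0.001, -1.0]]
force: [0.5, 0.2, 0.8]
width: 0.0854
grasp_force: 0.0
```

Run:
```python
from h import *
s,T=wlook('w2.png',['seat','shoulder','spindle_stand'])
print(T.tolist(),get_state()['q'].round(1))
a=cv2.imread('pics/w2.png')
cv2.imwrite('pics/c3.png',cv2.resize(np.clip(a[140:260,240:400]*1.7,0,255).astype('uint8'),None,fx=5,fy=5,interpolation=cv2.INTER_CUBIC))
```

```text
3.075 [0.5263 0.0819 0.1429] [-0.903  0.43  -0.001] [0.46 0.16 0.79] cam [0.466 0.112 0.286]
seat [(0.95, [0.5138, 0.0828, 0.0474], [312.1, 186.8]), (0.88, [0.3684, -0.0866, 0.0354], [30.7, 108.8])]
shoulder [(0.69, [0.3669, -0.0799, 0.062], [2.5, 101.9]), (0.57, [0.5183, -0.1663, -0.0021], [96.6, 281.2]), (0.55, [0.5154, 0.0799, 0.0865], [308.0, 204.3])]
spindle_stand [(0.96, [0.5174, 0.0804, -0.0023], [312.7, 179.1]), (0.48, [0.5183, -0.1674, -0.0005], [94.7, 282.4])]
[[0.42926497870512426, -0.8696747902317934, -0.24371568946740538, 0.4655234087922358], [0.9031770116379965, 0.41384607250539596, 0.11402944321759455, 0.11192460331833066], [0.00169224878352072, -0.26906725461702335, 0.9631199036396819, 0.28577864078435555], [0.0, 0.0, 0.0, 1.0]] [-10.4  44.   -3.5 100.2   4.2  35.8  48.2]
```

View pics/c3.png

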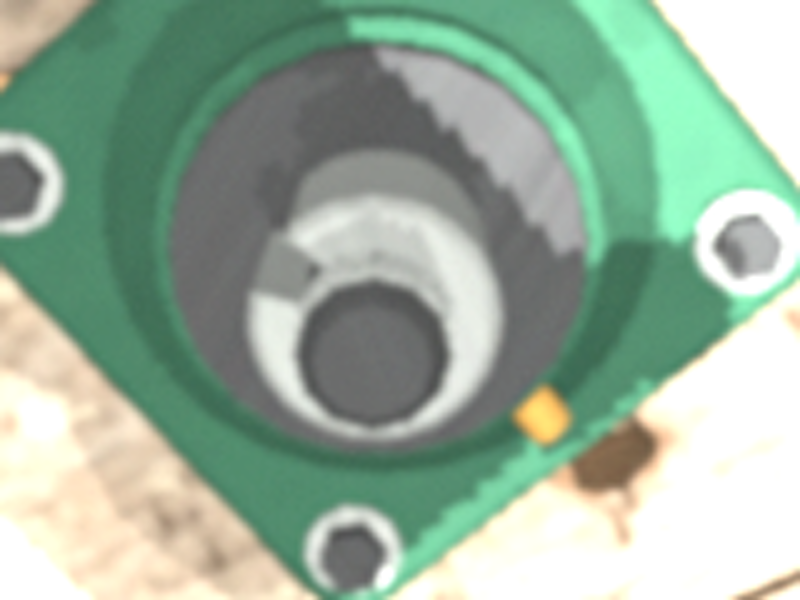

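Run:
```python
from h import *
s=snapshot('wrist');T=wT(s)
P=lambda u,v,z: ray(s,240+u/5,140+v/5,z,T)
c=P(376,317,.083); f=P(380,257,.048)
print('shoulder',c,'seat',f, 'mark',P(543,415,.039))
for a in [(248,317),(505,317),(376,438),(376,195)]: print(np.linalg.norm(P(*a,.083)-c))
for a in [(290,238),(255,293),(272,265),(325,268),(300,302),(313,283)]:
    d=P(*a,.083)-c; print(a,np.degrees(np.arctan2(d[1],d[0]))%360,np.linalg.norm(d))
```

```text
shoulder [0.51789872 0.08375892 0.083     ] seat [0.51841268 0.08372809 0.048     ] mark [0.55656172 0.09544752 0.039     ]
0.01720481321025566
0.017344787375211616
0.01732173280374501
0.01672128026734171
(290, 238) 200.6817452496263 0.01575081471809733
(255, 293) 232.83330636496942 0.016525454124337927
(272, 265) 216.9598079657529 0.015595004515382403
(325, 268) 199.3916426871057 0.009599264662780944
(300, 302) 232.88941920636134 0.010394820507272206
(313, 283) 215.1230954454744 0.009642603011691005
```

Call:
{"method": "apply_moves", "body": {"targets": [{"slide": [-1.5, -3.9, -1.5], "yaw": -7, "jaw": 100}, {"slide": [-3, -7.8, -1.7], "yaw": -14, "jaw": 100}, {"slide": [-4.5, -11.7, -1.7], "yaw": -21, "jaw": 100}, {"slide": [-6, -15.6, -1.7], "yaw": -28, "jaw": 100}, {"slide": [-7.5, -19.5, -1.7], "yaw": -35, "jaw": 100}, {"slide": [-9.2, -23.4, -1.7], "yaw": -41, "jaw": 100}, {"slide": [-9.2, -23.4, -1.7], "yaw": -41, "jaw": 100}, {"slide": [-9.2, -23.4, -1.7], "yaw": -41, "jaw": 100}]}}

```text
time: 4.32
ee_pos: [0.5087, -0.1687, 0.1587]
orientation: [[-0.964, -0.267, 0.0], [-0.267, 0.964, 0.0], [-0.0, 0.0, -1.0]]
force: [0.0, 1.2, -0.8]
width: 0.0856
grasp_force: 0.0
```

Run:
```python
from h import *
s,T=wlook('w3.png',['keyed_hub','hub_tab'])
a=cv2.imread('pics/w3.png'); u,v=pix(s,[.518,-.166,.036],T).astype(int); u0,v0=u-80,v-60; print(u0,v0)
cv2.imwrite('pics/c4.png',cv2.resize(a[v0:v0+120,u0:u0+160],None,fx=5,fy=5,interpolation=cv2.INTER_CUBIC))
```

```text
4.325 [ 0.5087 -0.1687  0.1587] [-0.964 -0.267 -0.   ] [ 0.01  1.19 -0.8 ] cam [ 0.444 -0.186  0.302]
keyed_hub [(0.9, [0.5193, -0.1653, 0.0001], [319.4, 193.9]), (0.52, [0.5145, 0.082, 0.049], [586.7, 274.0])]
hub_tab [(0.83, [0.5015, -0.1735, 0.0243], [315.8, 179.8])]
238 142
```

View pics/c4.png

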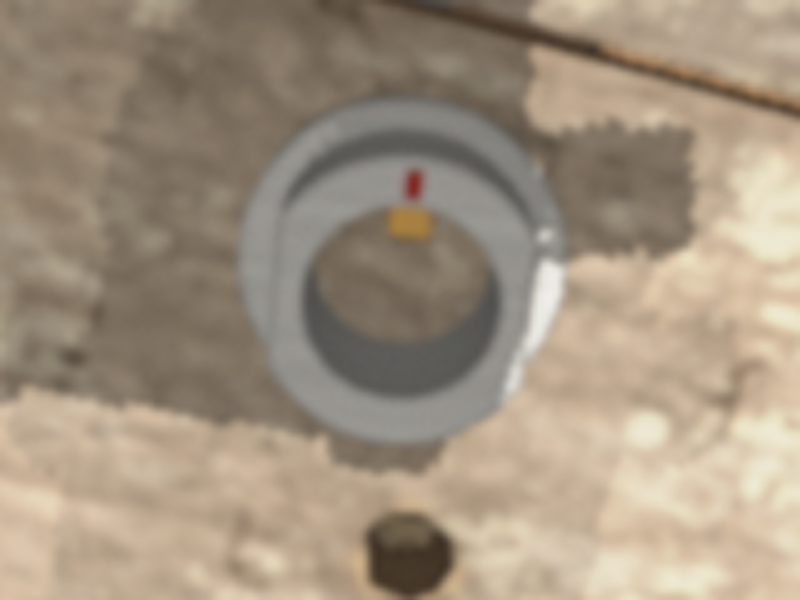

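Run:
```python
from h import *
s=snapshot('wrist');T=wT(s)
P=lambda u,v,z=.036: ray(s,238+u/5,142+v/5,z,T)
c=P(401,299); print(c, 'boss', P(400,298), np.linalg.norm(P(304,299)-P(499,299))/2,np.linalg.norm(P(401,204)-P(401,397))/2)
for a in [(410,222),(414,185)]:
    d=P(*a)-c; print(np.degrees(np.arctan2(d[1],d[0]))%360,np.linalg.norm(d))
d=P(284,200)-P(272,350); print('flat',np.degrees(np.arctan2(d[1],d[0]))%360)
st=get_state();R=st['orientation'];print('tool x ang',np.degrees(np.arctan2(R[1,0],R[0,0]))%360)
print('delta tool',R.T@(c-st['ee_pos'])*100)
```

```text
[ 0.51757772 -0.1665603   0.036     ] boss [ 0.51744865 -0.1667789   0.036     ] 0.01716934025508221 0.017688736678981454
189.11699054784458 0.014001231474515997
189.2719305939058 0.0205888348555806
flat 189.9129504500086
tool x ang 195.57331309032026
delta tool [-0.89280243 -0.05119338 12.25132326]
```

Call:
{"method": "apply_moves", "body": {"targets": [{"slide": [-0.9, -0.05, 4], "yaw": 3, "jaw": 100}, {"slide": [-0.9, -0.05, 8], "yaw": 6, "jaw": 100}, {"slide": [-0.9, -0.05, 12], "yaw": 6, "jaw": 100}, {"slide": [-0.9, -0.05, 14], "yaw": 6, "jaw": 100}, {"slide": [-0.9, -0.05, 15], "yaw": 6, "jaw": 100}, {"slide": [-0.9, -0.05, 15], "yaw": 6, "jaw": 60}, {"slide": [-0.9, -0.05, 15], "yaw": 6, "jaw": 40}, {"slide": [-0.9, -0.05, 15], "yaw": 6, "jaw": 30}, {"slide": [-0.9, -0.05, 15], "yaw": 6, "jaw": 30}, {"slide": [-0.9, -0.05, 15], "yaw": 6, "jaw": 30}]}}

```text
time: 5.78
ee_pos: [0.5178, -0.1675, 0.0094]
orientation: [[-0.986, -0.165, 0.001], [-0.165, 0.986, -0.0], [-0.001, -0.001, -1.0]]
force: [-1.8, 0.3, 8.8]
width: 0.0449
grasp_force: 62.3
```

Call:
{"method": "apply_moves", "body": {"targets": [{"slide": [0, 0, -1], "yaw": 0, "jaw": 30}, {"slide": [0, 0, -4], "yaw": 0, "jaw": 30}, {"slide": [0, 0, -8], "yaw": 0, "jaw": 30}, {"slide": [0, 0, -12], "yaw": 0, "jaw": 30}, {"slide": [0, 0, -14], "yaw": 0, "jaw": 30}, {"slide": [0, 0, -14], "yaw": 0, "jaw": 30}, {"slide": [0, 0, -14], "yaw": 0, "jaw": 30}]}}

```text
time: 6.65
ee_pos: [0.5171, -0.1674, 0.1479]
orientation: [[-0.986, -0.165, -0.001], [-0.165, 0.986, 0.0], [0.001, 0.0, -1.0]]
force: [0.4, 0.9, -1.4]
width: 0.0452
grasp_force: 61.9
```

Run:
```python
from h import *
s,T=wlook('w4.png',['keyed_hub','hub_tab'])
print(get_state()['width'],T.tolist())
a=cv2.imread('pics/w4.png'); st=get_state(); u,v=pix(s,st['ee_pos']+[0,0,.028],T).astype(int); u0,v0=u-80,v-60; print(u0,v0)
cv2.imwrite('pics/c5.png',cv2.resize(a[v0:v0+120,u0:u0+160],None,fx=5,fy=5,interpolation=cv2.INTER_CUBIC))
```

```text
6.65 [ 0.5171 -0.1674  0.1479] [-0.986 -0.165  0.001] [ 0.35  0.89 -1.4 ] cam [ 0.451 -0.178  0.291]
keyed_hub [(0.89, [0.5179, -0.1654, 0.1369], [321.5, 245.6])]
hub_tab [(0.56, [0.503, -0.1703, 0.165], [316.5, 239.1])]
0.04513373321136848 [[-0.16585511564786334, -0.9501432147049338, -0.2640453600493763, 0.45093241760364916], [0.9861499271343626, -0.15962716710518077, -0.04502764411849593, -0.1776951130015806], [0.0006338977213879318, -0.2678563776954836, 0.9634586442092521, 0.29081076302330744], [0.0, 0.0, 0.0, 1.0]]
237 221
```

View pics/c5.png

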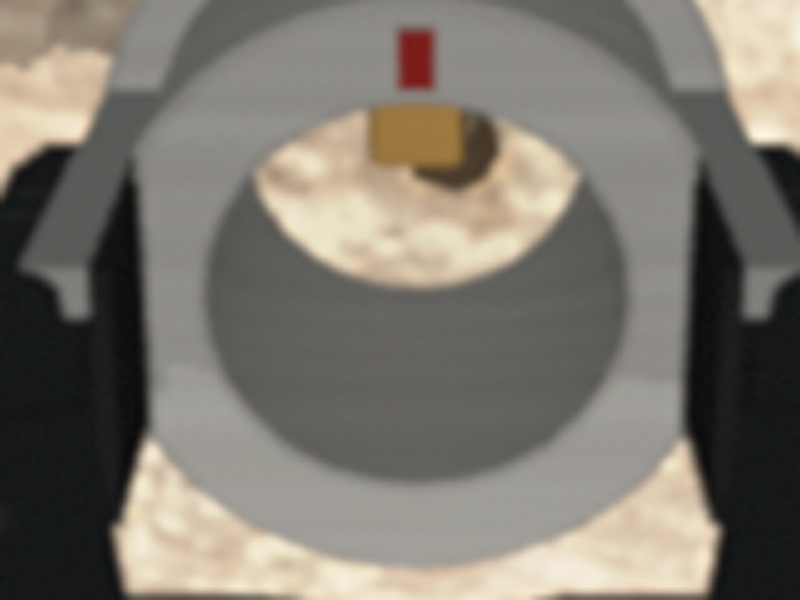

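Call:
{"method": "apply_moves", "body": {"targets": [{"slide": [-0.6, 3.5, 0], "yaw": -4, "jaw": 30}, {"slide": [-1.2, 7.5, 0], "yaw": -8, "jaw": 30}, {"slide": [-1.9, 11.5, 0], "yaw": -13, "jaw": 30}, {"slide": [-2.6, 15.5, 0], "yaw": -18, "jaw": 30}, {"slide": [-3.3, 19.5, 0], "yaw": -22, "jaw": 30}, {"slide": [-3.9, 23, 0], "yaw": -27, "jaw": 30}, {"slide": [-4.15, 24.6, 0], "yaw": -27, "jaw": 30}, {"slide": [-4.15, 24.6, 0], "yaw": -27, "jaw": 30}, {"slide": [-4.15, 24.6, 0], "yaw": -27, "jaw": 30}]}}

```text
time: 7.92
ee_pos: [0.5177, 0.0807, 0.1481]
orientation: [[-0.805, -0.593, -0.0], [-0.593, 0.805, -0.001], [0.001, -0.001, -1.0]]
force: [-0.3, -0.5, -1.3]
width: 0.0447
grasp_force: 62.0
```

Run:
```python
from h import *
s,T=wlook('w5.png',['shoulder'])
st=get_state();R=st['orientation']; z=st['ee_pos'][2]
c=ray(s,237+418/5,221+293/5,z+.0266,T); print('bore off tool',R.T@(c-st['ee_pos'])*1000, 'x ang',np.degrees(np.arctan2(R[1,0],R[0,0]))%360)
s=save('side','s5.png'); save('top','t5.png'); 
a=cv2.imread('pics/w5.png')[200:360,220:420]
b=cv2.imread('pics/s5.png'); u,v=pix(s,[.518,.083,.11]).astype(int); print(u,v)
cv2.imwrite('pics/c6.png',np.hstack([cv2.resize(a,(400,320),interpolation=cv2.INTER_CUBIC),cv2.resize(b[v-40:v+40,u-50:u+50],(400,320),interpolation=cv2.INTER_CUBIC)]))
```

```text
7.925 [0.5177 0.0807 0.1481] [-0.805 -0.593  0.001] [-0.34 -0.54 -1.34] cam [0.464 0.042 0.291]
shoulder []
bore off tool [  0.12772632   0.69105865 -26.60022112] x ang 216.39775955044897
298 181
```

View pics/c6.png

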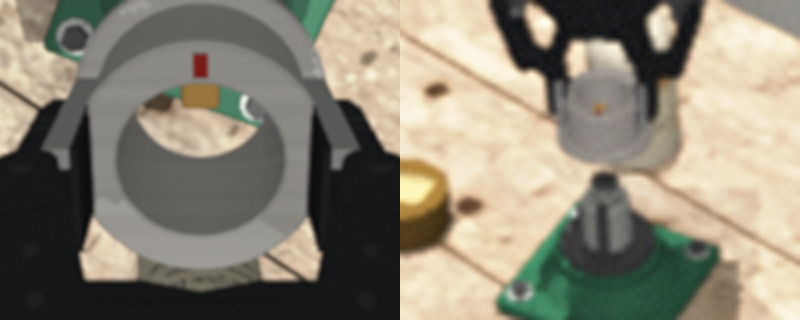

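Call:
{"method": "apply_moves", "body": {"targets": [{"slide": [-0.1, 0.15, 1.5], "yaw": 0, "jaw": 30}, {"slide": [-0.1, 0.15, 3], "yaw": 0, "jaw": 30}, {"slide": [-0.1, 0.15, 4.2], "yaw": 0, "jaw": 30}, {"slide": [-0.1, 0.15, 5.0], "yaw": 0, "jaw": 30}, {"slide": [-0.1, 0.15, 5.0], "yaw": 0, "jaw": 30}, {"slide": [-0.1, 0.15, 5.0], "yaw": 0, "jaw": 30}]}}

```text
time: 8.88
ee_pos: [0.5178, 0.0839, 0.0986]
orientation: [[-0.804, -0.595, 0.0], [-0.595, 0.804, -0.0], [-0.0, -0.0, -1.0]]
force: [0.4, -0.1, -1.8]
width: 0.0448
grasp_force: 62.0
```

Run:
```python
from h import *
for i in range(5):
    st=get_state(); print(st['ee_pos'].round(4),st['force'].round(1),st['ft_torque'].round(2)); snapshot('top')
```

```text
[0.5178 0.0839 0.0986] [ 0.4 -0.1 -1.8] [-0.01 -0.01 -0.04]
[0.5178 0.0839 0.0987] [ 0.3 -0.6 -1.9] [-0.02  0.07 -0.01]
[0.5178 0.0838 0.0987] [ 0.2  0.5 -2. ] [ 0.01  0.04 -0.05]
[0.5178 0.0838 0.0986] [ 0.9  0.9 -2.2] [-0.01  0.01  0.04]
[0.5177 0.0838 0.0986] [ 0.1 -0.2 -1.6] [ 0.02  0.02 -0.02]
```

Call:
{"method": "apply_moves", "body": {"targets": [{"slide": [0, 0, 0.25], "yaw": 0, "jaw": 30}, {"slide": [0, 0, 0.5], "yaw": 0, "jaw": 30}, {"slide": [0, 0, 0.7], "yaw": 0, "jaw": 30}, {"slide": [0, 0, 0.7], "yaw": 0, "jaw": 30}]}}

```text
time: 9.62
ee_pos: [0.5175, 0.0838, 0.0911]
orientation: [[-0.804, -0.595, -0.0], [-0.595, 0.804, -0.0], [0.0, 0.0, -1.0]]
force: [-0.2, -0.3, -0.9]
width: 0.0451
grasp_force: 62.0
```

Call:
{"method": "apply_moves", "body": {"targets": [{"slide": [0, 0, 0.2], "yaw": 0, "jaw": 30}, {"slide": [0, 0, 0.4], "yaw": 0, "jaw": 30}, {"slide": [0, 0, 0.6], "yaw": 0, "jaw": 30}, {"slide": [0, 0, 0.6], "yaw": 0, "jaw": 30}]}}

```text
time: 10.12
ee_pos: [0.5174, 0.0834, 0.085]
orientation: [[-0.804, -0.595, -0.001], [-0.595, 0.804, -0.001], [0.001, -0.0, -1.0]]
force: [-0.6, -4.4, -5.5]
width: 0.045
grasp_force: 61.8
```

Call:
{"method": "apply_moves", "body": {"targets": [{"slide": [0.03, -0.04, 0.1], "yaw": 0, "jaw": 30}, {"slide": [0.03, -0.04, 0.4], "yaw": 0, "jaw": 30}, {"slide": [0.03, -0.04, 0.7], "yaw": 0, "jaw": 30}, {"slide": [0.03, -0.04, 1.0], "yaw": 0, "jaw": 30}, {"slide": [0.03, -0.04, 1.2], "yaw": 0, "jaw": 30}, {"slide": [0.03, -0.04, 1.2], "yaw": 0, "jaw": 30}]}}

```text
time: 10.88
ee_pos: [0.5175, 0.0833, 0.0731]
orientation: [[-0.804, -0.595, -0.0], [-0.595, 0.804, -0.0], [0.0, 0.0, -1.0]]
force: [-1.4, -3.0, -4.0]
width: 0.045
grasp_force: 62.0
```

Call:
{"method": "apply_moves", "body": {"targets": [{"slide": [0.02, -0.03, 0.15], "yaw": 0, "jaw": 30}, {"slide": [0.02, -0.03, 0.3], "yaw": 0, "jaw": 30}, {"slide": [0.02, -0.03, 0.4], "yaw": 0, "jaw": 30}, {"slide": [0.02, -0.03, 0.45], "yaw": 0, "jaw": 30}]}}

```text
time: 11.38
ee_pos: [0.5177, 0.0832, 0.0687]
orientation: [[-0.804, -0.595, 0.0], [-0.595, 0.804, 0.0], [-0.0, 0.0, -1.0]]
force: [-0.1, -0.3, -1.6]
width: 0.0452
grasp_force: 62.2
```

No contact force, at the level where the tab would meet the shoulder. Continue in small steps.

Call:
{"method": "apply_moves", "body": {"targets": [{"slide": [0, 0, 0.05], "yaw": 0, "jaw": 30}, {"slide": [0, 0, 0.1], "yaw": 0, "jaw": 30}, {"slide": [0, 0, 0.15], "yaw": 0, "jaw": 30}]}}

```text
time: 11.75
ee_pos: [0.5176, 0.083, 0.0673]
orientation: [[-0.804, -0.595, 0.0], [-0.595, 0.804, -0.0], [-0.0, -0.0, -1.0]]
force: [0.2, 1.2, -2.3]
width: 0.0452
grasp_force: 62.2
```

Call:
{"method": "apply_moves", "body": {"targets": [{"slide": [0, 0, 0.1], "yaw": 0, "jaw": 30}, {"slide": [0, 0, 0.2], "yaw": 0, "jaw": 30}, {"slide": [0, 0, 0.25], "yaw": 0, "jaw": 30}, {"slide": [0, 0, 0.25], "yaw": 0, "jaw": 30}]}}

```text
time: 12.25
ee_pos: [0.5176, 0.083, 0.0648]
orientation: [[-0.804, -0.595, -0.0], [-0.595, 0.804, -0.0], [0.0, -0.0, -1.0]]
force: [-0.0, -0.3, -1.8]
width: 0.0449
grasp_force: 62.2
```

Call:
{"method": "apply_moves", "body": {"targets": [{"slide": [0, 0, 0.15], "yaw": 0, "jaw": 30}, {"slide": [0, 0, 0.3], "yaw": 0, "jaw": 30}, {"slide": [0, 0, 0.45], "yaw": 0, "jaw": 30}, {"slide": [0, 0, 0.55], "yaw": 0, "jaw": 30}, {"slide": [0, 0, 0.6], "yaw": 0, "jaw": 30}, {"slide": [0, 0, 0.65], "yaw": 0, "jaw": 30}]}}

```text
time: 13.0
ee_pos: [0.5176, 0.083, 0.0583]
orientation: [[-0.804, -0.595, -0.0], [-0.595, 0.804, -0.0], [0.0, -0.0, -1.0]]
force: [0.3, -0.4, -2.2]
width: 0.0454
grasp_force: 62.2
```

Call:
{"method": "apply_moves", "body": {"targets": [{"slide": [0, 0, 0.05], "yaw": 0, "jaw": 30}, {"slide": [0, 0, 0.1], "yaw": 0, "jaw": 30}, {"slide": [0, 0, 0.12], "yaw": 0, "jaw": 30}]}}

```text
time: 13.38
ee_pos: [0.5176, 0.083, 0.0575]
orientation: [[-0.804, -0.595, 0.0], [-0.595, 0.804, -0.0], [-0.0, -0.0, -1.0]]
force: [-3.7, 0.6, 9.8]
width: 0.0454
grasp_force: 63.5
```

Call:
{"method": "apply_moves", "body": {"targets": [{"slide": [0, 0, 0.05], "yaw": 0, "jaw": 50}, {"slide": [0, 0, 0.05], "yaw": 0, "jaw": 75}, {"slide": [0, 0, 0.05], "yaw": 0, "jaw": 100}, {"slide": [0, 0, 0.05], "yaw": 0, "jaw": 100}, {"slide": [0, 0, 0.05], "yaw": 0, "jaw": 100}, {"slide": [0, 0, -2], "yaw": 0, "jaw": 100}, {"slide": [0, 0, -6], "yaw": 0, "jaw": 100}, {"slide": [0, 0, -10], "yaw": 0, "jaw": 100}, {"slide": [0, 0, -12], "yaw": 0, "jaw": 100}, {"slide": [0, 0, -12], "yaw": 0, "jaw": 100}]}}

```text
time: 14.62
ee_pos: [0.5181, 0.0829, 0.1781]
orientation: [[-0.804, -0.595, 0.002], [-0.595, 0.804, 0.0], [-0.002, -0.001, -1.0]]
force: [0.5, -1.1, -1.0]
width: 0.0853
grasp_force: 0.0
```

Run:
```python
from h import *
s,T=wlook('w6.png',['keyed_hub','hub_tab'])
a=cv2.imread('pics/w6.png'); u,v=pix(s,[.518,.083,.08],T).astype(int); u0,v0=u-80,v-60; print(u0,v0)
A=cv2.resize(a[v0:v0+120,u0:u0+160],(400,300),interpolation=cv2.INTER_CUBIC)
s=save('side','s6.png'); u,v=pix(s,[.518,.083,.07]).astype(int); b=cv2.imread('pics/s6.png')
print([(r['score'],r['xyz']) for r in landmark_of('side','keyed_hub')])
cv2.imwrite('pics/c7.png',np.hstack([A,cv2.resize(b[v-30:v+30,u-40:u+40],(400,300),interpolation=cv2.INTER_CUBIC)]))
```

```text
14.625 [0.5181 0.0829 0.1781] [-0.804 -0.595 -0.002] [ 0.55 -1.11 -1.  ] cam [0.464 0.044 0.321]
keyed_hub [(0.58, [0.5181, 0.0835, 0.0475], [319.9, 189.6])]
hub_tab [(0.89, [0.5029, 0.0703, 0.0734], [318.0, 173.0])]
239 138
[(0.86, [0.5167, 0.0861, 0.0548]), (0.26, [0.651, 0.1759, -0.0011])]
```

View pics/c7.png

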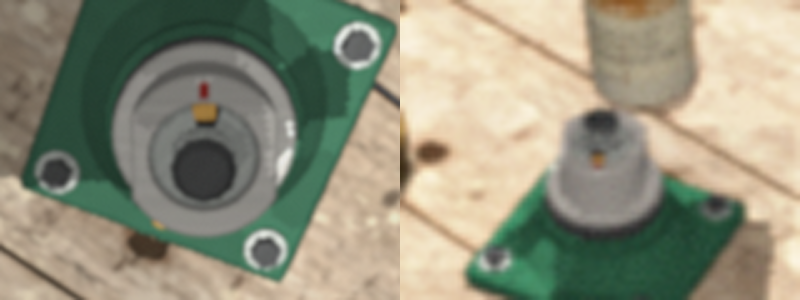

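The pictures show the hub sitting flat on the flange. The tab, at (205,112) in the left crop, is in the keyway, and the spindle's shoulder is flush with the boss top.

```bash
python3 -c "
from plant import *
print(sign_off())"
```

```text
the job is handed in; nothing more can be done
None
```

The hub is home on the green stand's spindle, flat on the flange with its tab in the keyway. It is released with the gripper clear, and the job was handed in at about 15 s; no verdict came back.

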